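# Fold away the tilt stand of the wide bench meter

### The arm

A 6-joint arm with a two-finger parallel gripper is mounted at the origin on the work surface. World frame = base frame: x ahead of the robot, y to its left, z up, the work surface at z = 0. Lengths are in mm, angles in rad, forces in N, time in s.
With the tool pointing down it reaches from about 350 to 875 mm from the base axis. Payload 4.2 kg.
Tool frame: the origin (TCP) lies at the very end of the fingers, on their centre line; the grasp point (between the pads) lies 19 mm behind it (arm.grip_point_offset is the distance from the TCP to the grasp point, in mm); z points along the fingers, y is the direction in which the jaws open and shut (so a half turn about z gives the same grasp; the last joint's range is limited). The gripper opens to 85 mm and grips with 20 to 120 N. Pads are 22 mm wide; open, the fingers measure 114 mm over their backs; the gripper's body (76 mm by 85 mm) begins 54 mm behind the grasp point. The pads swing forward as they close: fully open they stand 13 mm farther back than shut.
Start: joints at [-0.938, 0.385, 0.008, 0, -1.194, -0.259], TCP at [228.236, -581.814, 191.612] pointing down, gripper open.
Joint ranges: [-3.14, 3.14], [-1.21, 2.06], [-1.07, 1.41], [-3.16, 2.05], [-2.99, -0.16], [-3.1, 3.1]. Speed limits (rad/s): [2.79, 2.79, 3.14, 3.14, 3.14, 3.14].

### API

Orientations are given as a unit quaternion [x, y, z, w].
In Python, from bench import arm gives the robot as it stands.
- The arm moves only by the tool drive_tool, never from a script. Its argument "steps" is a list of rows, each a list of 5 numbers: the shift along the tool's x, y, z in m, then the turn about the tool's z in degrees, then the finger opening in m, from 0 to 0.0854. A call has 1 to 20 rows; each row shifts and turns the commanded pose from where the row before left it, along the tool's axes as they then stand; what a row does not reach is not made up. A row lasts 1/10 s, in which the tool goes at most 50 mm and 8.59 degrees, less where a joint would pass 70% of its speed; a pose out of reach is approached as far as the arm can. A call is refused whole if a number of a shift passes 0.05 or a number of a turn 8.59, either way. A call with a gripper value outside its range is refused whole. The fingers move at their own pace and stop on an object; the grip force is fixed at half the most. Time passes only in rows, so rows that do not move let the fingers close. It gives the time, the measured TCP pose, the force and the opening at its end, in the units of the state.
- arm.read_state(): the state, without advancing time (a new reading comes with each control period).
- arm.get_image(name): name is "scene" or "top"; returns (picture, depth): 384x512x3 uint8, blue, green, red; 384x512 float32, mm along the optical axis (not along the pixel's ray), 0 where there is no reading.
- arm.camera_params(name): a dict with "K" (3x3 intrinsics, pixels), "dist" ([k1, k2, p1, p2, k3] as OpenCV has them; the pictures are not rectified), "world_to_cam" (4x4, takes a point from world to camera coordinates). Camera axes: x right, y up, looking along -z (the intrinsics and any distortion apply to the point x, -y, -z); pixel columns grow to the right and rows downward; lengths in mm; the calibration is good to about 2 mm. A picture is of the moment at which its call begins. camera_params takes no time and is no camera call.
- arm.job_done(): hands the job in, once; it reports no verdict.
The state is a dict: "clock": time; "joints": joint angles; "joint_vel": joint speeds; "joint_efforts": joint torques, N m; "position": TCP position; "ee_rot": TCP orientation; "contact_force": force on the tool from outside, world axes, zero at the start; "wrist_torque": the same for the moment, N m; "gripper_width": finger opening in mm.
Only numpy, scipy, OpenCV 4.12 (cv2) and the standard library are available. Lean on these libraries where they do the work, as an engineer would, in place of code of your own. Each camera call takes 0.05 s, during which the arm holds its last target.

### The job

Two bench instruments lie upside down on the blue bench, each with its sprung wire tilt stand sticking up from its underside. Fold away the stand of the wider instrument: push it over from the front of the instrument towards its rear until it snaps down flat against the underside. Leave the narrower instrument's stand standing out, and do not shove either instrument out of its place.

Things in the scene. Friction and masses are not known exactly. Their poses are not given: they have to be found in the camera images.
- wide_meter: Wider bench instrument, off-white with taupe ends, upside down: 230 mm front to rear, 210 wide, 88 high; loose, 1.8-3.1 kg. Origin: centre of its face on the table; z up; front panel (display, knob) faces its -x, rear +x. On top a U-shaped stand of 9 mm steel rod: hinge line along y at x -80, z 98 mm, arms 80 mm long at y +-55 mm, joined by a straight cross bar. Else at most 107 mm high.
- wide_stand (a joint): Angle of the wide one's stand, rad: 0 = fully out, its start, leaning 20 degrees to the front (cross bar centre x -107, z 173 mm in the instrument's frame); 0.35 = upright; 1.92 = folded flat, bar towards the rear. Over-centre spring, dead point about 0.9 (bar x -38, z 166 mm): before it springs back out, beyond it snaps flat itself. About 4 N at the bar moves it off its stop, then less.
- narrow_meter: Narrower look-alike, to be left alone, also upside down with its stand out: 190 mm front to rear, 140 wide, 72 high; loose, 1.5 kg. Origin and axes as for the wide one (front faces its -x). Stand hinge line at x -60, z 82 mm, arms 64 mm long at y +-42 mm; its cross bar stands about 142 mm above the table.
- narrow_stand (a joint): Angle of the narrow one's stand, rad, same sense and same kind of spring: 0 = fully out, where it starts and must stay; 1.92 = folded flat.

How it is judged (in metres and radians):
At the end, for the whole second after the job is handed in: The wide instrument's stand lies flat on its underside (within 10 degrees), the narrow instrument's stand is still out (within 12 degrees of its stop), and both instruments lie within 30 mm of where they started, the wide one flat and at rest (value of joint wide_stand above 1.745 rad and value of joint narrow_stand below 0.21 rad and distance of each of wide_meter, narrow_meter from where it was at the start of the episode below 0.03 m and angle between wide_meter's own z axis and vertical below 0.1 rad and linear speed of wide_meter below 0.02 m/s); the robot touches nothing.
It fails at once if the narrow instrument's stand is pushed far in (beyond 0.7 rad) (value of joint narrow_stand above 0.7 rad).
It fails at once if an instrument is shoved more than 40 mm (distance of any of wide_meter, narrow_meter from where it was at the start of the episode above 0.04 m).
It also fails if it takes over 32 s, if anything falls off the work surface, if the arm or the gripper's body presses on something with over 40 N, if the wrist force passes 120 N, or if a joint passes its speed limit or range.

## Working session

There is one attempt and no reset: what is moved stays moved. The work goes in short steps, Python scripts to look and compute and a tool call to move; the robot and the scene stay as the last step left them, time stands still between calls to the robot, and variables do not carry over. Pictures are saved under pics/ and viewed, and the job is handed in when it is done.

Besides the shell and the picture viewer there is one more tool, called after ">>>" as name(argument=value, ...) on one line, values as JSON. drive_tool: Moves the arm, as the interface text tells. Its arguments: {"type":"object","properties":{"steps":{"type":"array"}},"required":["steps"]}

```bash
mkdir -p pics; python3 - <<'E'
from bench import arm
import cv2,numpy as np
for n in("scene","top"):
    p,d=arm.get_image(n); cv2.imwrite(f"pics/{n}0.png",p); np.save(f"{n}_d.npy",d)
    c=arm.camera_params(n); print(n,c)
s=arm.read_state(); print(s)
E
```

```text
scene {'K': array([[363.21970543,   0.        , 250.63853658],
       [  0.        , 363.21970543, 189.95955063],
       [  0.        ,   0.        ,   1.        ]]), 'dist': array([-0.10751935,  0.        ,  0.        ,  0.        ,  0.        ]), 'world_to_cam': array([[-4.38363172e-01,  8.98768780e-01, -7.23938403e-03,
         2.29181262e+02],
       [-6.56717662e-01, -3.14785868e-01,  6.85296848e-01,
         2.76109067e+02],
       [ 6.13644557e-01,  3.05163132e-01,  7.28227864e-01,
        -1.17838324e+03],
       [ 0.00000000e+00,  0.00000000e+00,  0.00000000e+00,
         1.00000000e+00]])}
top {'K': array([[489.07079166,   0.        , 254.08959942],
       [  0.        , 489.07079166, 191.11394115],
       [  0.        ,   0.        ,   1.        ]]), 'dist': array([-0.00609394,  0.        ,  0.        ,  0.        ,  0.        ]), 'world_to_cam': array([[-2.47230472e-02, -9.99678045e-01,  5.70763925e-03,
         2.66102555e+00],
       [ 9.94995328e-01, -2.40535159e-02,  9.69831234e-02,
        -4.94476598e+02],
       [-9.68146104e-02,  8.07679272e-03,  9.95269660e-01,
        -1.17585575e+03],
       [ 0.00000000e+00,  0.00000000e+00,  0.00000000e+00,
         1.00000000e+00]])}
{'clock': 0.1, 'joints': array([-9.38405777e-01,  3.85511981e-01,  6.74210925e-03, -4.47233190e-04,
       -1.19402120e+00, -2.58549216e-01]), 'joint_vel': array([-0.0022164 , -0.00340838,  0.00372156,  0.00206244,  0.00145448,
        0.00046795]), 'joint_efforts': array([-6.57982837e-04, -3.93318450e+01,  1.88929546e+01,  4.19796109e+00,
       -2.55924388e-03,  4.44692517e-06]), 'position': array([ 228.00319479, -581.26474132,  190.60176448]), 'ee_rot': array([-1.85752945e-01,  9.82595952e-01,  9.89596149e-04, -2.42185336e-04]), 'contact_force': array([ 0.80010909, -0.02977317,  0.03947325]), 'wrist_torque': array([0.01154403, 0.03465828, 0.04617955]), 'gripper_width': 85.07682299855934}
```

View pics/scene0.png

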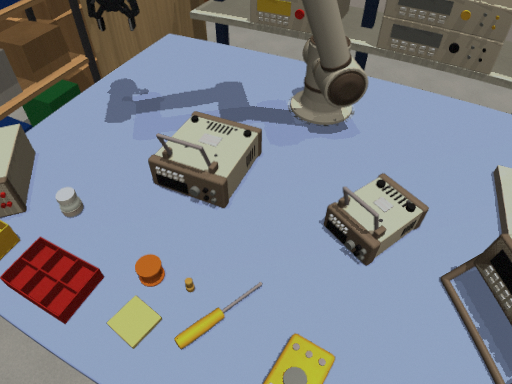

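View pics/top0.png

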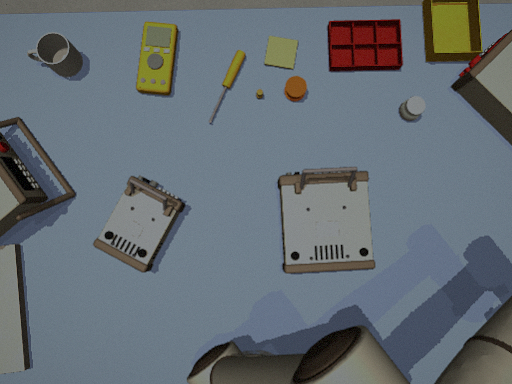

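The top view shows the wide meter at about (327,220), with its front facing up in the picture (world +x) and its bar at about (330,172). The narrow meter is at about (140,222). Next I'll measure from the depth data.

```bash
cat > h.py <<'E'
import cv2,numpy as np
from bench import arm
def cloud(n,d):
    c=arm.camera_params(n);h,w=d.shape
    u,v=np.meshgrid(np.arange(w),np.arange(h))
    q=cv2.undistortPoints(np.stack([u,v],-1).reshape(-1,1,2).astype(float),c["K"],c["dist"]).reshape(h,w,2)
    P=np.stack([q[...,0]*d,-q[...,1]*d,-d],-1)
    T=np.linalg.inv(c["world_to_cam"]); P=P@T[:3,:3].T+T[:3,3]; P[d<=0]=np.nan
    return P
E
python3 - <<'E'
from h import *
for n in("top","scene"):
    P=cloud(n,np.load(n+"_d.npy"))
    X,Y,Z=P[...,0],P[...,1],P[...,2]
    for nm,roi,zb,zs in(("wide",(270,160,385,280) if n=="top" else (145,105,268,205),(78,112),(150,190)),("narrow",(90,170,190,275) if n=="top" else (320,170,430,262),(60,92),(120,160))):
        a,b,c,e=roi; q=P[b:e,a:c].reshape(-1,3); 
        m=(q[:,2]>zb[0])&(q[:,2]<zb[1]); r=cv2.minAreaRect(q[m][:,:2].astype(np.float32)); print(n,nm,"top",r,m.sum(),np.median(q[m][:,2]),cv2.boxPoints(r).round().tolist())
        s=q[(q[:,2]>zs[0])&(q[:,2]<zs[1])]; 
        t=s[s[:,2]>np.percentile(s[:,2],40)]
        print("  bar",len(s),np.percentile(s,[2,50,98],axis=0).round(1).tolist(),cv2.minAreaRect(s[:,:2].astype(np.float32)))
    print("table z",np.nanmedian(Z[100:150,250:400]) if n=="top" else np.nanmedian(Z[200:260,200:300]))
E
```

```text
top wide top ((413.7917175292969, -175.68896484375), (230.0113067626953, 208.79074096679688), 1.993694543838501) 8492 86.1591252579824 [[295.0, -75.0], [302.0, -284.0], [532.0, -276.0], [525.0, -67.0]]
  bar 269 [[509.7, -229.6, 152.6], [520.2, -172.5, 176.4], [526.7, -114.5, 181.6]] ((517.4144897460938, -172.49591064453125), (17.90091323852539, 118.5908203125), 2.073700189590454)
top narrow top ((422.2649230957031, 264.56829833984375), (140.2257537841797, 194.2587890625), 60.896907806396484) 4348 70.35646274994838 [[303.0, 251.0], [473.0, 156.0], [541.0, 279.0], [372.0, 373.0]]
  bar 200 [[462.6, 187.1, 123.2], [490.7, 224.3, 145.8], [513.7, 267.3, 150.7]] ((488.50518798828125, 227.24520874023438), (92.35334014892578, 17.367467880249023), 61.50754165649414)
table z 0.9214434965842884
scene wide top ((415.515625, -175.72760009765625), (229.76473999023438, 208.02281188964844), 1.519762635231018) 4540 84.49045378292891 [[298.0, -75.0], [303.0, -283.0], [533.0, -277.0], [528.0, -69.0]]
  bar 241 [[517.3, -228.6, 153.4], [524.5, -169.3, 174.5], [528.0, -115.3, 178.0]] ((520.9325561523438, -173.0104522705078), (14.499547004699707, 117.9522705078125), 1.409373164176941)
scene narrow top ((424.232421875, 264.239990234375), (139.20611572265625, 195.11984252929688), 61.11244201660156) 3810 68.5818113677717 [[305.0, 250.0], [476.0, 156.0], [543.0, 278.0], [372.0, 372.0]]
  bar 248 [[470.6, 185.9, 121.3], [497.8, 227.7, 144.0], [517.7, 266.8, 147.0]] ((492.0348205566406, 225.25161743164062), (93.75245666503906, 15.923697471618652), 61.28333282470703)
table z -0.21839403560522896
```

The two views agree. The wide meter's centre is at about (414.5, -175.7), with its front along +x (yaw about 1.8°). The bar centre is at about (521, -172), z 173. I'll turn the tool so that tool x points towards the rear, close the fingers, and go round to a point in front of the bar at a safe height.

>>> drive_tool(steps=[[0, 0, -0.025, 6.5, 0], [0, 0, -0.025, 6.5, 0], [0, 0, -0.02, 6.6, 0], [-0.0295, 0.033, 0, 0, 0], [-0.0295, 0.033, 0, 0, 0], [-0.0295, 0.033, 0, 0, 0], [-0.0295, 0.033, 0, 0, 0], [-0.0295, 0.033, 0, 0, 0], [-0.0295, 0.033, 0, 0, 0], [-0.0295, 0.033, 0, 0, 0], [-0.0295, 0.033, 0, 0, 0], [-0.0295, 0.033, 0, 0, 0], [-0.0295, 0.033, 0, 0, 0], [-0.0295, 0.033, 0, 0, 0], [-0.0295, 0.033, 0, 0, 0], [0, 0, 0, 0, 0], [0, 0, 0, 0, 0]])

```text
clock: 1.8
position: [569.6, -173.8, 260.6]
ee_rot: [-0.017, 1.0, 0.0, -0.001]
contact_force: [-0.9, 0.0, 0.4]
gripper_width: 0.1
```

>>> drive_tool(steps=[[0, 0, 0.03, 0, 0], [0, 0, 0.03, 0, 0], [0, 0, 0.03, 0, 0], [0, 0, 0.022, 0, 0], [0, 0, 0, 0, 0], [0.01, 0, 0, 0, 0], [0.01, 0, 0, 0, 0], [0.004, 0, 0, 0, 0], [0.004, 0, 0, 0, 0], [0.004, 0, 0, 0, 0], [0.004, 0, 0, 0, 0], [0.004, 0, 0, 0, 0], [0, 0, 0, 0, 0]])

```text
clock: 3.1
position: [529.1, -176.0, 149.6]
ee_rot: [-0.016, 1.0, 0.0, -0.0]
contact_force: [-0.2, 0.1, -0.1]
gripper_width: 0.2
```

```bash
python3 - <<'E'
from h import *
p,d=arm.get_image("scene"); cv2.imwrite("pics/scene1.png",cv2.resize(p[60:260,100:400],None,fx=2.5,fy=2.5))
s=arm.read_state();print(s["position"],s["contact_force"])
E
```

```text
[ 529.39917002 -176.05924817  149.63054286] [-0.14744972 -0.19437457 -0.30915922]
```

View pics/scene1.png

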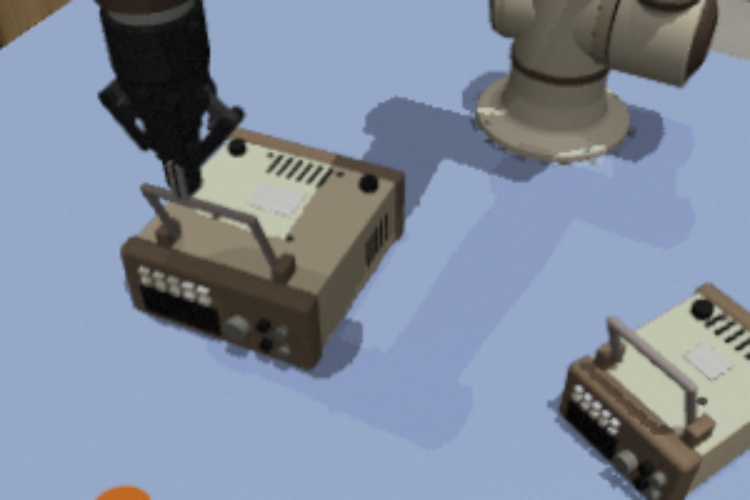

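The picture shows the fingertips at about (180,190) in the crop, apparently behind the bar (x from 150 to 250), although the reported pose puts them in front of it. I'll check this before pushing.

```bash
python3 - <<'E'
from h import *
s=arm.read_state()
p,d=arm.get_image("scene");P=cloud("scene",d)
p2,d2=arm.get_image("top");P2=cloud("top",d2)
cv2.imwrite("pics/top1.png",cv2.resize(p2[130:290,230:400],None,fx=3.5,fy=3.5))
def proj(n,X):
    c=arm.camera_params(n);q=c["world_to_cam"]@np.r_[X,1];q=q[:3]*[1,-1,-1]
    return cv2.projectPoints(q.reshape(1,1,3),np.zeros(3),np.zeros(3),c["K"],c["dist"])[0].ravel()
for X in(s["position"],s["position"]+[0,0,60],[521,-172,173],[523,-227,173],[520,-117,173]):
    print(np.round(X),[(proj(n,np.array(X,float))).round() for n in("scene","top")], (proj("scene",np.array(X,float))-[100,60])*2.5)
for u,v in((172,132),(171,135),(170,128),(172,125),(175,137),(180,141)): print(u,v,P[v,u].round(),p[v,u])
x0=cv2.resize(p[110:170,140:220],None,fx=9,fy=9,interpolation=0);cv2.imwrite("pics/z1.png",x0)
q=P[60:180,140:230].reshape(-1,3); c=p[60:180,140:230].reshape(-1,3)
m=(c.max(1)<70)&(q[:,2]>120)&(q[:,2]<200); print("dark finger pts",m.sum(),np.percentile(q[m],[2,50,98],axis=0).round())
E
```

```text
[ 529. -176.  150.] [array([177., 151.]), array([329., 168.])] [193.13598565 227.17227993]
[ 529. -176.  210.] [array([173., 129.]), array([334., 164.])] [182.45639128 172.67874129]
[ 521 -172  173] [array([179., 141.]), array([329., 170.])] [198.3944991  202.31137329]
[ 523 -227  173] [array([158., 135.]), array([355., 169.])] [145.95361652 187.13645495]
[ 520 -117  173] [array([201., 148.]), array([304., 171.])] [252.8367504  218.99411726]
172 132 [ 540. -171.  211.] [66 70 70]
171 135 [ 539. -176.  201.] [46 48 49]
170 128 [ 540. -174.  220.] [58 60 61]
172 125 [ 542. -166.  232.] [19 18 18]
175 137 [ 538. -167.  198.] [30 31 30]
180 141 [ 524. -167.  177.] [83 85 91]
dark finger pts 108 [[ 505. -228.  121.]
 [ 517. -175.  154.]
 [ 541. -114.  199.]]
```

View pics/z1.png

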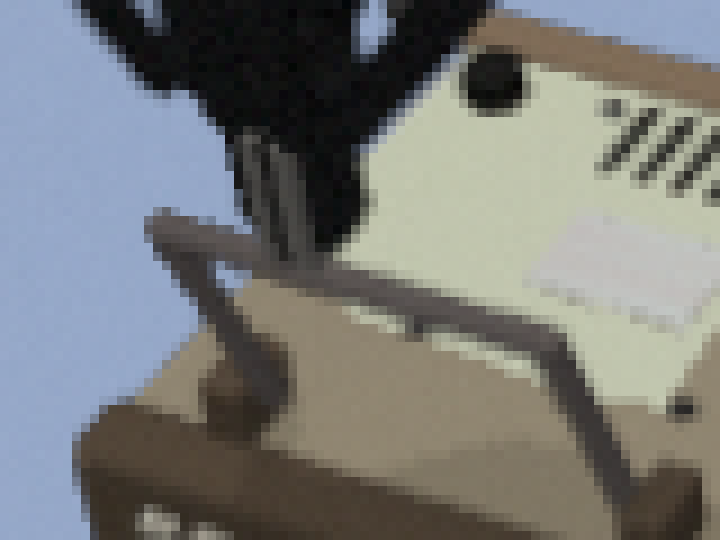

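View pics/top1.png

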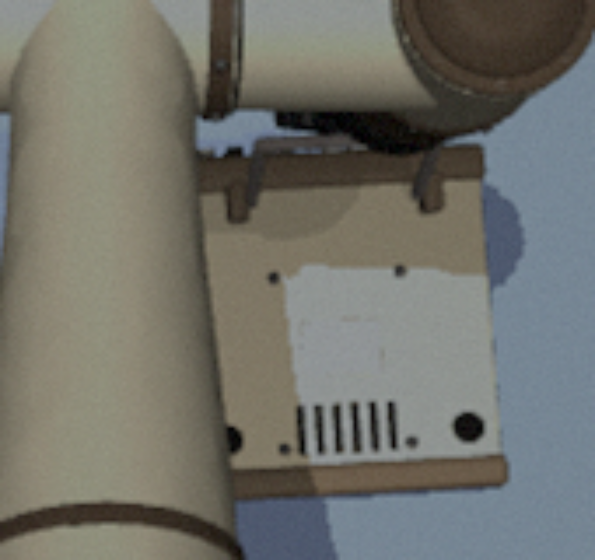

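```bash
python3 - <<'E'
from h import *
s=arm.read_state();print(s["position"],s["contact_force"],s["gripper_width"],s["joints"])
p,d=arm.get_image("scene");P=cloud("scene",d)
for v in range(118,156,2): print(v,[(u,*P[v,u].round().astype(int).tolist(),int(p[v,u].mean())) for u in(168,171,174,177)])
d0=np.load("scene_d.npy");P0=cloud("scene",d0);p0=cv2.imread("pics/scene0.png")
print("start")
for v in range(0,34,3): print(v,[(u,*P0[v,u].round().astype(int).tolist(),int(p0[v,u].mean())) for u in(94,104,112,120,132)])
def proj(n,X):
    c=arm.camera_params(n);q=c["world_to_cam"]@np.r_[X,1];q=q[:3]*[1,-1,-1]
    return cv2.projectPoints(q.reshape(1,1,3),np.zeros(3),np.zeros(3),c["K"],c["dist"])[0].ravel()
print(proj("scene",np.array([228,-581.5,191])),proj("scene",np.array([529+11,-176,150.])),proj("scene",np.array([529+11,-176,190.])))
E
```

```text
[ 529.68849163 -176.05660627  149.57369643] [ 1.38689013  0.55993171 -0.21196936] -0.1267205501834507 [-3.04753583e-02  3.06200036e-01 -2.21145112e-01  1.19736760e-04
 -1.04339630e+00 -1.50853343e+00]
118 [(168, 541, -173, 246, 20), (171, 545, -162, 252, 15), (174, 537, -161, 247, 15), (177, 529, -160, 242, 19)]
120 [(168, 536, -179, 237, 17), (171, 542, -165, 245, 17), (174, 538, -161, 243, 13), (177, 537, -155, 244, 18)]
122 [(168, 539, -177, 234, 12), (171, 542, -167, 239, 15), (174, 539, -162, 238, 12), (177, 541, -152, 243, 18)]
124 [(168, 538, -179, 228, 33), (171, 544, -166, 235, 16), (174, 540, -161, 234, 14), (177, 542, -152, 239, 14)]
126 [(168, 541, -178, 225, 44), (171, 540, -170, 227, 34), (174, 536, -166, 226, 13), (177, 532, -161, 224, 13)]
128 [(168, 540, -179, 219, 66), (171, 541, -171, 222, 70), (174, 536, -167, 220, 16), (177, 531, -164, 217, 14)]
130 [(168, 541, -180, 214, 68), (171, 541, -171, 217, 70), (174, 538, -166, 216, 14), (177, 532, -163, 213, 15)]
132 [(168, 541, -181, 208, 70), (171, 541, -172, 212, 70), (174, 537, -168, 210, 26), (177, 535, -162, 211, 
[... 2355 characters left out ...]
132, 216, -528, 273, 16)]
24 [(94, -393, -1411, -89, 76), (104, 235, -626, 258, 33), (112, -431, -1312, -91, 81), (120, -456, -1277, -95, 86), (132, 215, -531, 263, 23)]
27 [(94, -398, -1423, -109, 81), (104, 241, -622, 252, 10), (112, -438, -1325, -112, 78), (120, -455, -1281, -113, 82), (132, 219, -531, 255, 41)]
30 [(94, -392, -1424, -125, 82), (104, 247, -618, 245, 45), (112, -428, -1321, -125, 78), (120, -453, -1285, -130, 83), (132, 218, -534, 246, 57)]
33 [(94, -387, -1425, -141, 86), (104, -407, -1367, -140, 81), (112, -436, -1335, -148, 78), (120, -448, -1286, -146, 81), (132, -476, -1222, -147, 84)]
[121.7952502   46.25527751] [174.54003409 153.60908977] [171.60840976 139.30917548]
```

The depth data settles it. The finger face is where it should be in x and y, but the real fingertips are at z of about 192 while the state reads 150. The tool is about 42 mm higher than reported, so it is hovering over the bar, which matches the zero force. I'll back off, go 40 mm lower and check again with the camera.

>>> drive_tool(steps=[[-0.02, 0, 0, 0, 0], [-0.02, 0, 0, 0, 0], [0, 0, 0, 0, 0], [0, 0, 0.02, 0, 0], [0, 0, 0.02, 0, 0], [0, 0, 0, 0, 0], [0, 0, 0, 0, 0]])

```text
clock: 4.0
position: [569.3, -175.0, 109.8]
ee_rot: [-0.016, 1.0, -0.0, -0.0]
contact_force: [-0.4, 0.2, 0.2]
gripper_width: -0.0
```

```bash
python3 - <<'E'
from h import *
s=arm.read_state();print(s["position"],s["contact_force"])
p,d=arm.get_image("scene");P=cloud("scene",d)
cv2.imwrite("pics/z2.png",cv2.resize(p[110:190,130:230],None,fx=7,fy=7,interpolation=0))
q=P[60:200,140:230].reshape(-1,3);c=p[60:200,140:230].reshape(-1,3)
m=(q[:,0]>545)&(q[:,2]>60)&(q[:,2]<200);print(m.sum(),np.percentile(q[m],[0,3,50,97],axis=0).round())
E
```

```text
[ 569.25872732 -174.95548547  109.78349487] [-0.43061683  0.19560662  0.20875274]
248 [[ 561. -206.  148.]
 [ 565. -196.  154.]
 [ 580. -169.  178.]
 [ 583. -153.  200.]]
```

View pics/z2.png

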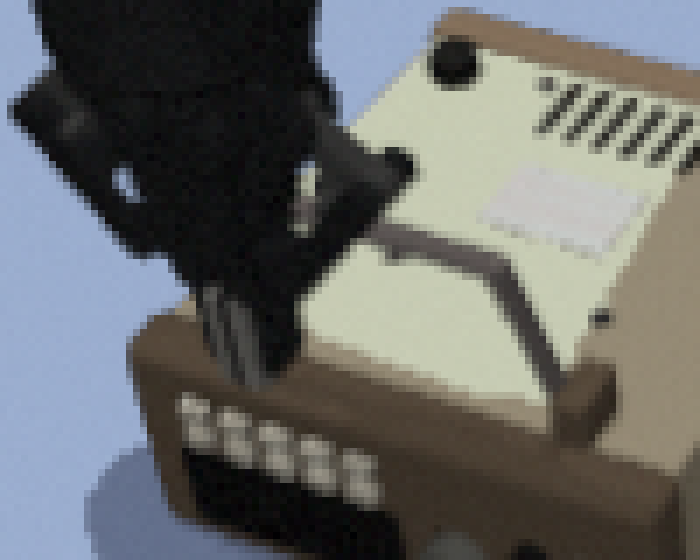

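The fingertips, at (250,385) in the crop, are now clearly in front of the bar at a real z of about 150. Now I'll push slowly.

>>> drive_tool(steps=[[0.015, 0, 0, 0, 0], [0.01, 0, 0, 0, 0], [0.003, 0, 0, 0, 0], [0.003, 0, 0, 0, 0], [0.003, 0, 0, 0, 0], [0.003, 0, 0, 0, 0], [0.003, 0, 0, 0, 0], [0.003, 0, 0, 0, 0], [0.003, 0, 0, 0, 0], [0.003, 0, 0, 0, 0], [0.003, 0, 0, 0, 0]])

```text
clock: 5.15
position: [518.1, -176.5, 110.1]
ee_rot: [-0.016, 1.0, -0.0, 0.001]
contact_force: [3.4, -0.1, 3.4]
gripper_width: 0.1
```

```bash
python3 - <<'E'
from h import *
s=arm.read_state();print(s["position"],s["contact_force"])
p,d=arm.get_image("scene");P=cloud("scene",d)
cv2.imwrite("pics/z3.png",cv2.resize(p[100:210,130:280],None,fx=5,fy=5,interpolation=0))
q=P[105:205,145:268].reshape(-1,3);m=(q[:,2]>78)&(q[:,2]<112)&(q[:,0]<540)
print(cv2.minAreaRect(q[m][:,:2].astype(np.float32)))
E
```

```text
[ 518.0514985  -176.52056356  110.08109501] [ 3.44763479 -0.07044123  3.38746656]
((415.4324951171875, -175.45123291015625), (230.906494140625, 208.1964569091797), 1.3425838947296143)
```

View pics/z3.png

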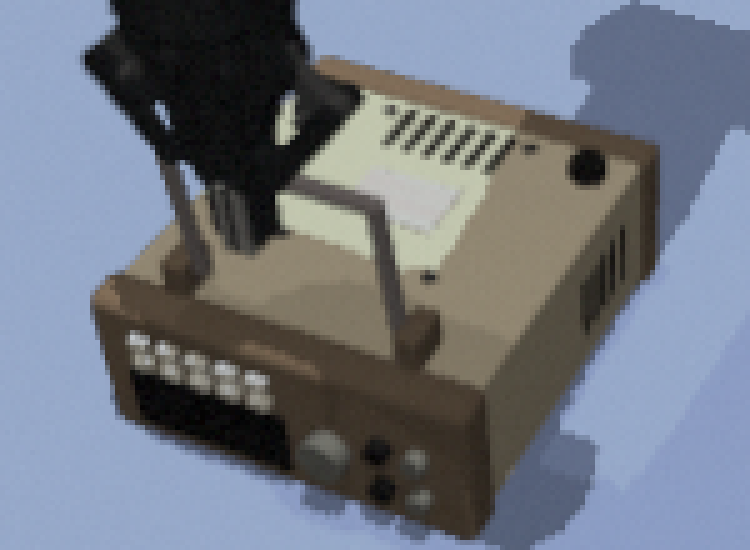

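The bar is moving and now stands nearly upright. The meter hasn't moved and the force is about 3.4 N, so I'll keep pushing.

>>> drive_tool(steps=[[0.003, 0, 0, 0, 0], [0.003, 0, 0, 0, 0], [0.003, 0, 0, 0, 0], [0.003, 0, 0, 0, 0], [0.003, 0, 0, 0, 0], [0.003, 0, 0, 0, 0], [0.003, 0, 0, 0, 0], [0.003, 0, 0, 0, 0], [0.003, 0, 0, 0, 0], [0.003, 0, 0, 0, 0], [0.003, 0, 0, 0, 0], [0.003, 0, 0, 0, 0], [0.003, 0, 0, 0, 0], [0.003, 0, 0, 0, 0]])

```text
clock: 6.6
position: [475.1, -177.8, 109.6]
ee_rot: [-0.016, 1.0, 0.0, -0.0]
contact_force: [1.7, 0.5, -0.9]
gripper_width: -0.1
```

>>> drive_tool(steps=[[0.003, 0, 0, 0, 0], [0.003, 0, 0, 0, 0], [0.003, 0, 0, 0, 0], [0.003, 0, 0, 0, 0], [0.003, 0, 0, 0, 0], [0.003, 0, 0, 0, 0], [0.003, 0, 0, 0, 0], [0.003, 0, 0, 0, 0]])

```text
clock: 7.4
position: [451.3, -178.5, 109.6]
ee_rot: [-0.016, 1.0, -0.0, -0.0]
contact_force: [0.1, -0.2, 0.2]
gripper_width: -0.1
```

```bash
python3 - <<'E'
from h import *
s=arm.read_state();print(s["position"],s["contact_force"])
p,d=arm.get_image("scene");P=cloud("scene",d)
cv2.imwrite("pics/z4.png",cv2.resize(p[100:210,130:280],None,fx=5,fy=5,interpolation=0))
E
```

```text
[ 451.2789576  -178.54522756  109.61789327] [ 0.08186457 -0.2416476   0.20284942]
```

View pics/z4.png

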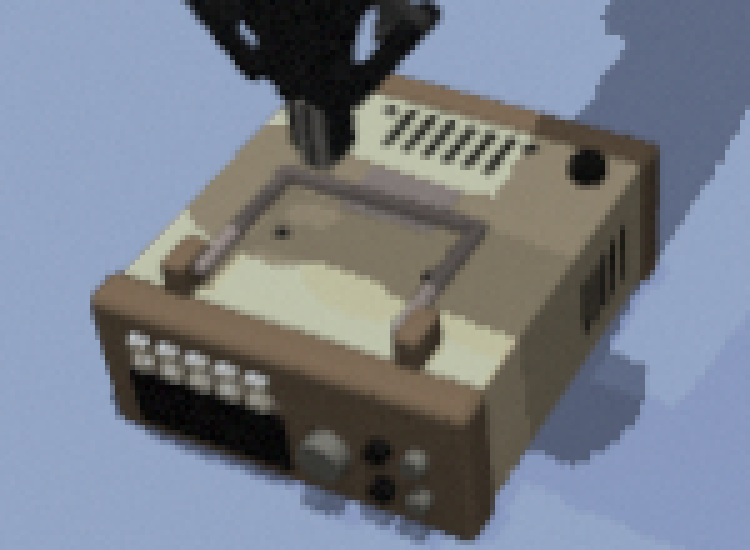

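The stand has snapped flat: the bar lies at about (385,200) in the crop and nothing is touching it. I'll lift straight up, move clear to the side and check.

>>> drive_tool(steps=[[0, 0, -0.03, 0, 0], [0, 0, -0.03, 0, 0], [0, 0, -0.03, 0, 0], [0, 0, -0.03, 0, 0], [0, 0, -0.03, 0, 0], [0, -0.04, 0, 0, 0], [0, -0.04, 0, 0, 0], [0, -0.04, 0, 0, 0], [0, -0.04, 0, 0, 0], [0, -0.04, 0, 0, 0], [0, -0.04, 0, 0, 0], [0, -0.04, 0, 0, 0], [0, 0, 0, 0, 0], [0, 0, 0, 0, 0], [0, 0, 0, 0, 0]])

```text
clock: 8.95
position: [460.4, -457.7, 259.6]
ee_rot: [-0.016, 1.0, 0.0, -0.0]
contact_force: [1.3, 0.7, 0.0]
gripper_width: 0.2
```

```bash
python3 - <<'E'
from h import *
s=arm.read_state();print(s["clock"],s["position"],s["contact_force"])
p,d=arm.get_image("scene");P=cloud("scene",d)
cv2.imwrite("pics/s5.png",p)
for nm,(a,b,c,e),zb,zs in(("wide",(145,105,268,205),(78,112),112),("narrow",(320,170,430,262),(60,92),120)):
    q=P[b:e,a:c].reshape(-1,3);m=(q[:,2]>zb[0])&(q[:,2]<zb[1]);print(nm,cv2.minAreaRect(q[m][:,:2].astype(np.float32)))
    t=q[(q[:,2]>zs)&(q[:,2]<190)];print(" above",len(t),np.percentile(t,[2,50,98],axis=0).round() if len(t) else "")
E
```

```text
8.95 [ 460.3805009  -457.69534663  259.63912966] [1.30793912 0.74285012 0.04188885]
wide ((415.09002685546875, -176.26364135742188), (229.6343536376953, 209.14833068847656), 1.5328985452651978)
 above 0 
narrow ((424.5482482910156, 263.9578857421875), (138.80703735351562, 194.2363739013672), 60.924312591552734)
 above 245 [[470. 186. 123.]
 [497. 227. 144.]
 [517. 266. 147.]]
```

View pics/s5.png

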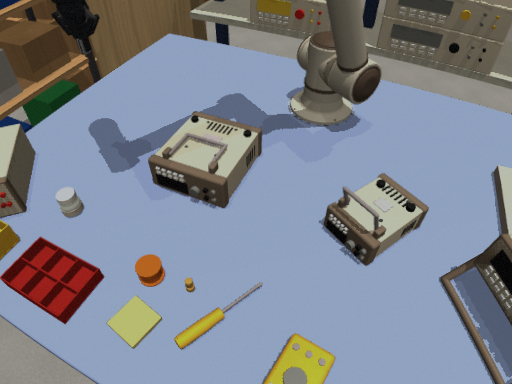

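The wide stand lies flat at about (200,148). The narrow stand is still up at about (362,205), and the arm is clear of both.

```bash
python3 -c "
from bench import arm
print(arm.job_done())"
```

```text
the job is handed in; nothing more can be done
None
```

The wide instrument's stand is folded flat, the narrow one's is still standing out, and I've handed the job in at about 9 s of the 32 s limit. I pushed the bar slowly from front to rear with closed fingers. It snapped down past its dead point, and then I lifted the arm clear.

**Last checks (from the scene camera):**
- **Wide instrument:** nothing on it is higher than 112 mm any more, so the stand is down. Its centre measured within about 1 mm of where it started.
- **Narrow instrument:** it is also within about 1 mm of its starting place. Its bar is at the same position and height as before.
- **Force:** the readings I saw peaked at about 3.4 N along the push and 3.4 N vertically.

**One disagreement:** the reported fingertip height was wrong. The camera showed the fingertips about 40 mm higher than the state said. Because of this, my first approach passed over the bar without touching it. I backed off, went 40 mm lower, and checked with the camera before pushing.

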